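Hang a camera on the tilted inspection rail

TASK

Take the blue camera hanger off its parking block, thread it onto the open end of the tilted T-rail with the camera on the robot's side, and slide it along until it rests against the red stop clamp. Let go and leave it hanging there; leave the ring light, the spare lens and the spare knob where they lie.

Things in the scene. Friction and masses are not known exactly. Their poses are not given: they have to be found in the camera images.
- hanger: Blue C-shaped carriage, 0.25-0.5 kg, 64 (x) x 60 (y) x 28 mm (z -13 to 15). Origin: centre of the channel running through it along y: 48 wide (x), 14 high (z -7 to 7), closed above and at the sides, with two 6 mm thick lips below that leave a 22 mm slot. Yellow fin on top, camera hanging at its -x side. Starts upright on the block, standing on its lips.
- fin (a point): Middle of the hanger's yellow grip fin, at (0, 0, 40) mm in the hanger's frame. The fin is 16 mm thick (hanger x), 44 long (hanger y), 50 high (hanger z 15 to 65); grip it across the 16 mm.
- lens (a point): Centre of the lens face at the lower end of the camera: (-60, 0, -53) mm in the hanger's frame. The camera is a barrel of radius 16 mm parallel to the hanger's z, from z -53 to 15.
- block: Fixed grey parking block, 62 x 70 mm, 70 high, on a black foot 120 x 110 x 10 mm. Origin: centre of its underside. The hanger starts on it with its origin 83 mm above the table, within 5 mm of the block's axis, its axes along the block's within 0.1 rad, the camera hanging down beside the block.
- rail: Fixed T-rail 280 mm long. Origin: centre of the head at its open end, 170 mm above the table. y: level, along the rail from the open end inwards. z: normal of the head, leaning 30 deg from vertical towards the robot. Head 40 wide (x), 8 thick, open end rounded and bevelled. The seated hanger's axes coincide with the rail's, play 3 mm in z, 4 in x; friction holds it when released.
- rail_under (a point): Point under the rail at (0, 30, -20) mm in its frame: there begins the web below the head, 12 mm thick (rail x), reaching 38 mm below the head's centre. Under it 30 mm square black posts at y = 130 and 265 mm, clear of the hanger. A cap plate closes the far end at y = 280.
- stop: Red stop clamp fixed on the rail, 160 to 230 mm from the open end (differs each time), 22 mm long, about as wide as the hanger, rising 18 mm over the head's centre. Origin: on the rail's axis, in the clamp's face towards the open end; axes upright, y along the rail. The hanger rests against it when its origin is 30 mm before this point.
- ring_light: Loose white ring, 84 mm across, 18 mm high, lying on the table; bystander. Origin: centre of its underside.
- spare_lens: Loose black lens, 37 mm across, 50 mm high, standing on the table; bystander. Origin: centre of its underside.
- spare_knob: Loose red knob, 42 mm across, 24 mm high, on the table; bystander. Origin: centre of its underside.

How it is judged:
On the way:
1. the hanger is threaded onto the open end of the rail (y of hanger in the frame of rail between 0 and 0.1 m and x of hanger in the frame of rail between -0.008 and 0.008 m and z of hanger in the frame of rail between -0.007 and 0.007 m and angle between the z axis of hanger and the z axis of rail, either way round below 0.25 rad and angle between the y axis of hanger and the y axis of rail, either way round below 0.25 rad), for 0.05 s.
At the end, for the whole second after the job is handed in: The hanger is on the rail (within 8 mm of the head's centre line sideways and 7 mm up and down, within 0.25 rad of the rail's direction and tilt), the camera on the robot's side, its end within 7 mm of the stop clamp's face, at rest and released (y of hanger in the frame of stop between -0.037 and -0.026 m and x of hanger in the frame of rail between -0.008 and 0.008 m and z of hanger in the frame of rail between -0.007 and 0.007 m and angle between the z axis of hanger and the z axis of rail, either way round below 0.25 rad and angle between the y axis of hanger and the y axis of rail, either way round below 0.25 rad and x of lens in the frame of rail below -0.03 m and linear speed of hanger below 0.02 m/s and contact force between hanger and the fingers below 0.1 N); the robot touches nothing.
It fails at once if the ring light is pushed more than 20 mm (distance of ring_light from where it was at the start of the episode above 0.02 m).
It fails at once if the spare lens is pushed more than 20 mm or knocked over (distance of spare_lens from where it was at the start of the episode above 0.02 m or angle between spare_lens's own z axis and vertical above 0.5 rad).
It fails at once if the spare knob is pushed more than 20 mm (distance of spare_knob from where it was at the start of the episode above 0.02 m).
It also fails if it takes over 51 s, if anything falls off the work surface, if the arm or the gripper's body presses on something with over 40 N, if the wrist force passes 120 N, or if a joint passes its speed limit or range.

ROBOT

A 7-joint arm with a two-finger parallel gripper is mounted at the origin on the work surface. World frame = base frame: x ahead of the robot, y to its left, z up, the work surface at z = 0. Lengths are in m, angles in rad, forces in N, time in s.
With the tool pointing down it reaches from about 0.425 to 0.95 m from the base axis. Payload 4.7 kg.
Tool frame: the origin (TCP) lies on the centre line of the jaws, within the pads' length; the fingertips stand robot.nose_length ahead of it and the grasp point (between the pads) lies 8 mm behind it (robot.nose_length is the distance from the TCP to the fingertips, in m); z points along the fingers, y is the line along which they close (so a half turn about z gives the same grasp; the last joint's range is limited). The gripper opens to 85 mm and grips with 20 to 120 N. Pads are 22 mm wide; open, the fingers measure 114 mm over their backs; the gripper's body (76 mm by 85 mm) begins 54 mm behind the grasp point. The pads swing forward as they close: fully open they stand 13 mm farther back than shut.
Start: joints at [1.178, 0.469, -0.049, 1.532, 0.024, 1.141, -0.082], TCP at [0.24, -0.631, 0.242] pointing down, gripper open.
Joint ranges: [-2.59, 2.59], [-0.33, 1.99], [-1.39, 1.29], [0.1, 2.45], [-1.04, 4.18], [0.21, 1.99], [-2.66, 2.66]. Speed limits (rad/s): [2.57, 2.57, 3.14, 3.14, 3.14, 3.14, 3.14].

INTERFACE

Orientations are given as [roll, pitch, yaw] about the fixed x, y, z axes, in that order (R = Rz(yaw) Ry(pitch) Rx(roll)).
In Python, from plant import robot gives the robot as it stands. Calls block until the motion is done:
- robot.goto(position, orientation): joint-space move of the TCP to a pose.
- robot.move_straight(position, vel=0.15, attitude=None, contact_N=None): straight line of the TCP; attitude=None keeps the orientation; vel is the mean speed in m/s. With contact_N (N) it stops when the force on the tool has changed by that much, and returns True; else False.
- robot.move_joints(angles): joint-space move.
- robot.grip(opening, strength=None): opening from 0.0 (shut) to 1.0 (fully open); strength is the grip in N (None keeps the last); returns when the fingers have stopped.
- robot.sleep(seconds).
- robot.inverse_kinematics(position, orientation): joint angles nearest the present ones, or None.
- robot.sense(): the state.
- robot.grab_frame(name): name is "scene" or "top" or "wrist"; returns a dict with "image" (384x512x3 uint8, red, green, blue), "range_z" (384x512 float32, m along the optical axis (not along the pixel's ray), 0 where there is no reading), "fx", "fy", "cx", "cy" (pixels), "R" (3x3) and "t" (3): a world point X has camera coordinates R X + t. Camera axes: x right, y down, z forward; pixel columns grow to the right and rows downward; lengths in m; the calibration is good to about 2 mm. A picture is of the moment at which its call begins.
A pose or a line that the arm cannot do raises robot.IKError and nothing moves.
- robot.close_job(): hands the job in; it is judged then, once.
The state is a dict: "t": time; "joint_pos": joint angles; "joint_velocities": joint speeds; "effort": joint torques, N m; "tcp_pos": TCP position; "tcp_rot": TCP orientation; "wrist_force": force on the tool from outside, world axes, zero at the start; "torque": the same for the moment, N m; "opening": opening from 0.0 (shut) to 1.0 (fully open); "gripper_force": force on a finger pad.
Only numpy, scipy, OpenCV 4.12 (cv2) and the standard library are available. Lean on these libraries where they do the work, as an engineer would, in place of code of your own. Each camera call takes 0.05 s, during which the arm holds its last target. There are 200 camera calls.

## Working session

There is one attempt and no reset: what is moved stays moved. The work goes in short steps, each a Python script; the robot and the scene stay as the last script left them, time stands still between calls to the robot, and variables do not carry over. Pictures are saved under pics/ and viewed, at most 10 in all, crops included, and the job is handed in when it is done.

```bash
mkdir -p pics; ls
python3 - <<'E'
from plant import robot
import cv2,numpy as np
for n in ["scene","top"]:
    f=robot.grab_frame(n)
    cv2.imwrite(f"pics/{n}0.png",f["image"][:,:,::-1]); np.savez(f"{n}0.npz",**f)
    print(n,f["fx"],f["cx"],f["cy"],(-f["R"].T@f["t"]).round(3),f["R"].round(2).tolist())
s=robot.sense();print(s,robot.nose_length)
E
```

```text
pics
scene 377.9725667221275 253.96459367631638 190.84282178840425 [1.063 0.422 0.648] [[-0.68, 0.73, 0.0], [0.44, 0.41, -0.8], [-0.58, -0.55, -0.6]]
top 463.20000288959886 258.4223011034771 181.17982589265165 [ 0.349 -0.058  1.055] [[0.0, -1.0, 0.0], [-0.98, -0.0, -0.18], [0.18, -0.0, -0.98]]
{'t': 0.1, 'joint_pos': array([ 1.17811308,  0.46939776, -0.04861334,  1.53357627,  0.02410045,
        1.14104348, -0.08231518]), 'joint_velocities': array([-1.01576069e-03, -4.67074168e-04, -7.03199412e-04, -2.35257250e-03,
        1.90483214e-03,  3.21327861e-05,  1.12194540e-03]), 'effort': array([ 4.53860821e-04, -5.11514390e+01, -4.68735199e-02, -2.38388962e+01,
        1.08030255e-02,  4.33284149e-03,  2.54425839e-05]), 'tcp_pos': array([ 0.24001111, -0.63033179,  0.24134074]), 'tcp_rot': array([-3.13975438e+00,  5.81356059e-05,  3.63813776e-01]), 'wrist_force': array([-0.00714202,  0.15998025,  0.65106517]), 'torque': array([ 0.0344034 , -0.02386172,  0.00356356]), 'gripper_force': 0.0, 'opening': 0.9970738095309807} 0.011
```

View pics/scene0.png

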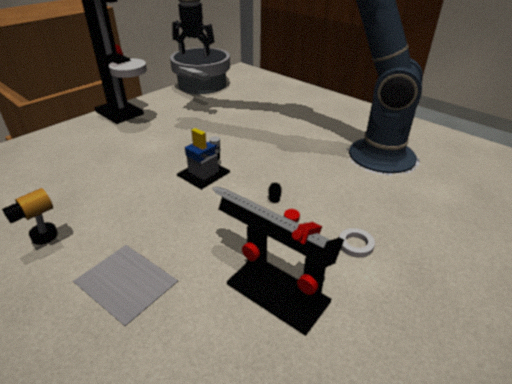

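View pics/top0.png

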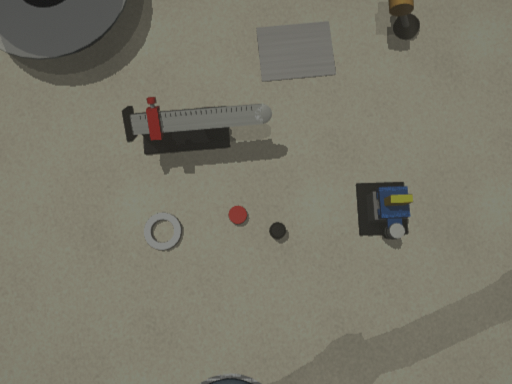

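The scene view shows the hanger with its yellow fin (198,138), the rail from its open end (218,190) to the far end (340,245), and the red clamp (307,232). In the top view (up = +x, right = −y) the fin is at (401,199), the camera barrel at (396,230), the rail's open end at (270,113), the clamp at (154,120), the ring at (163,231), the knob at (238,215) and the lens at (278,230).

```bash
cat > h.py <<'E'
import numpy as np,cv2
def cloud(f):
    z=f["range_z"]; v,u=np.indices(z.shape)
    c=np.stack([(u-f["cx"])/f["fx"]*z,(v-f["cy"])/f["fy"]*z,z],-1)
    return (c-f["t"])@f["R"], z>0
def hsv(f): return cv2.cvtColor(np.ascontiguousarray(f["image"]),cv2.COLOR_RGB2HSV).astype(int).transpose(2,0,1)
E
python3 - <<'E'
from h import *
for n in ["top","scene"]:
    f=dict(np.load(n+"0.npz")); P,ok=cloud(f); H,S,V=hsv(f); z=P[...,2]
    col={"yel":(H>20)&(H<35)&(S>150)&(z>.09),"blue":(H>100)&(H<125)&(S>130)&(z>.05),"red":((H<8)|(H>172))&(S>150)&(z>.12)}
    box=(P[...,0]>.2)&(P[...,0]<.8)&(abs(P[...,1])<.5)&ok
    for k,m in col.items():
        p=P[m&box]; print(n,k,len(p)); 
        if len(p): print(np.percentile(p,[2,25,50,75,98],axis=0).round(4).tolist())
    m=box&(z>.145)&(z<.2)&(P[...,0]>.42)&(P[...,1]>-.1)&(S<60)&(P[...,1]<.25)
    p=P[m]; print("rail",len(p),np.percentile(p,[1,50,99],axis=0).round(4).tolist())
    c=p.mean(0); u,s,vt=np.linalg.svd(p-c); print(c.round(4),vt.round(3).tolist(),(s/np.sqrt(len(p))).round(4))
    q=(p-c)@vt.T; print(np.percentile(q,[0,1,99,100],axis=0).round(4).tolist())
    tb=P[box&(z<.02)]; print("table",np.median(tb[:,2]))
f=dict(np.load("top0.npz"));g=f["image"][:,:,::-1]
a=cv2.resize(g[90:165,115:285],None,fx=4.6,fy=4.6,interpolation=cv2.INTER_CUBIC)
b=cv2.resize(g[175:245,345:425],None,fx=3.4,fy=3.4,interpolation=cv2.INTER_CUBIC)
o=np.zeros((a.shape[0]+b.shape[0],a.shape[1],3),np.uint8);o[:a.shape[0]]=a;o[a.shape[0]:,:b.shape[1]]=b
cv2.imwrite("pics/c1.png",o);print(o.shape)
E
```

```text
top yel 148
[[0.4708, -0.3629, 0.1449], [0.4747, -0.353, 0.1466], [0.4778, -0.3436, 0.1475], [0.4809, -0.3335, 0.1484], [0.4849, -0.3234, 0.1503]]
top blue 91
[[0.4461, -0.3663, 0.0948], [0.4502, -0.3531, 0.0966], [0.4523, -0.3372, 0.0975], [0.5049, -0.3255, 0.0987], [0.5089, -0.317, 0.1009]]
top red 371
[[0.5925, 0.1334, 0.1698], [0.6061, 0.1394, 0.1787], [0.6215, 0.1445, 0.1872], [0.636, 0.1492, 0.1954], [0.6628, 0.1544, 0.2045]]
rail 2913 [[0.5961, -0.0817, 0.1593], [0.6333, 0.0569, 0.1734], [0.6597, 0.2016, 0.1925]]
[0.6328 0.0611 0.1734] [[-0.083, 0.997, 0.009], [0.899, 0.071, 0.432], [0.43, 0.043, -0.902]] [0.086  0.0132 0.0045]
[[-0.1477, -0.0339, -0.0132], [-0.1427, -0.0272, -0.0099], [0.1407, 0.0297, 0.022], [0.1432, 0.0372, 0.0396]]
table -0.0007572405135813146
scene yel 262
[[0.4718, -0.3583, 0.1021], [0.4813, -0.3441, 0.1201], [0.4853, -0.3283, 0.1361], [0.4871, -0.322, 0.1485], [0.6623, 0.2035, 0.1726]]
scene blue 564
[[0.4465, -0.3619, 0.0631], [0.4956, -0.3282, 0.0876], [0.5103, -0.3141, 0.099], [0.6497, 0.1074, 0.1483], [0.6657, 0.2051, 0.1776]]
scene red 530
[[0.5986, -0.0197, 0.1279], [0.635, 0.1422, 0.1604], [0.6459, 0.1513, 0.1838], [0.656, 0.1559, 0.1958], [0.6698, 0.2041, 0.2042]]
rail 1693 [[0.5982, -0.0719, 0.1455], [0.6446, 0.0703, 0.173], [0.6641, 0.2055, 0.1929]]
[0.6421 0.0727 0.1704] [[-0.076, 0.997, -0.003], [-0.927, -0.07, 0.368], [-0.367, -0.031, -0.93]] [0.0825 0.0124 0.0118]
[[-0.1548, -0.0372, -0.0295], [-0.1454, -0.029, -0.0253], [0.1324, 0.0296, 0.0213], [0.1334, 0.0405, 0.0325]]
table 0.0006533769655760651
(583, 782, 3)
```

View pics/c1.png

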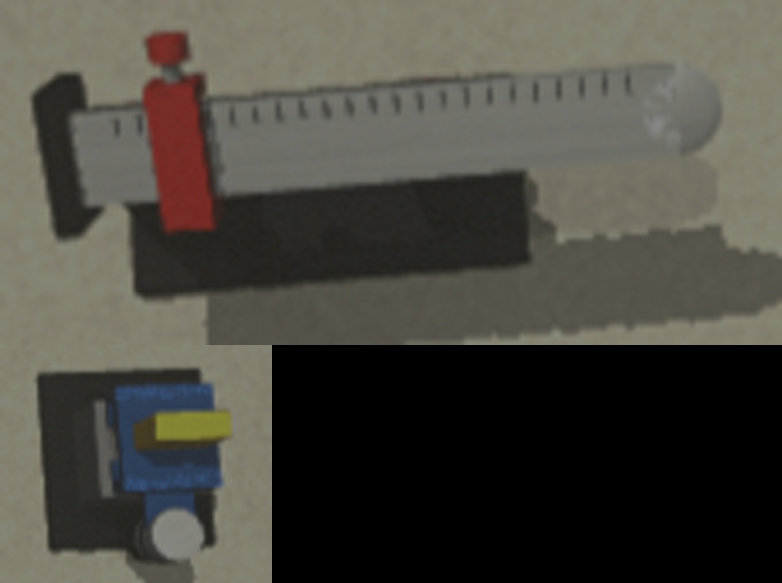

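The crop shows the rail running slightly yawed, with a clean rounded open end at crop (720,108). The clamp's near face is at crop x≈210, and the hanger sits square on the block with its fin, the camera on the robot's side. Next I fit the poses.

```bash
cat >> h.py <<'E'
L=np.radians(30)
def Rr(psi,lean=L):
    from scipy.spatial.transform import Rotation as Ro
    return (Ro.from_euler('z',psi)*Ro.from_euler('y',-lean)).as_matrix()
E
python3 - <<'E'
from h import *
for n in ["top","scene"]:
    f=dict(np.load(n+"0.npz")); P,ok=cloud(f); H,S,V=hsv(f); z=P[...,2]
    m=ok&(z>.145)&(z<.205)&(P[...,0]>.55)&(P[...,0]<.7)&(P[...,1]>-.1)&(P[...,1]<.25)
    p=P[m]; isred=(((H<8)|(H>172))&(S>120))[m]
    psi=.08; o=np.array([.645,-.08,.17])
    for it in range(6):
        q=(p-o)@Rr(psi); g=(abs(q[:,0])<.03)&(abs(q[:,2]-.004)<.005)&~isred
        ys=np.arange(.03,.16,.01);c=[];w=[]
        for y in ys:
            a=q[g&(abs(q[:,1]-y)<.005),0]; lo,hi=a.min(),a.max(); c.append((lo+hi)/2);w.append(hi-lo)
        k=np.polyfit(ys,c,1); psi-=k[0]; o=o+Rr(psi)@[k[1],0,0]
        zc=np.median(q[g,2])-.004
        e=np.percentile(q[g][:,1],0.3); o=o+Rr(psi)@[0,e,0]
        o[2]=.170
    r=q[isred&(abs(q[:,0])<.03)&(q[:,2]>.01)]
    zz=[np.median(q[g&(abs(q[:,1]-y)<.01),2]).round(4) for y in ys[::3]]
    A=np.c_[q[g][:,:2],np.ones(g.sum())];k2=np.linalg.lstsq(A,q[g][:,2],rcond=None)[0]
    print(n,"psi",psi,"o",o.round(4),"w",np.mean(w).round(4),"zoff",zc.round(4),"slopes",k2.round(3),zz,"red y",np.percentile(r,[1,5,50,95,99],axis=0)[:,1].round(4))
f=dict(np.load("top0.npz"));P,ok=cloud(f);H,S,V=hsv(f);z=P[...,2]
Y=P[(H>20)&(H<35)&(S>120)&(abs(z-.148)<.008)&(P[...,1]<-.25)&(P[...,1]>-.5)]
print("fin top",cv2.minAreaRect(Y[:,:2].astype(np.float32)*1000))
B=P[(H>100)&(H<125)&(S>110)&(abs(z-.098)<.006)&(P[...,1]<-.25)&(P[...,0]>.44)&(P[...,1]>-.5)]
print("blue",cv2.minAreaRect(B[:,:2].astype(np.float32)*1000))
C=P[(S<60)&(V>90)&(abs(z-.098)<.008)&(P[...,1]<-.25)&(P[...,0]<.46)&(P[...,1]>-.5)]
print("cam",len(C),cv2.minEnclosingCircle(C[:,:2].astype(np.float32)*1000),C.mean(0))
E
```

```text
top psi 0.0911508422480529 o [ 0.6465 -0.0837  0.17  ] w 0.0398 zoff -0.0008 slopes [-0.005 -0.001  0.003] [np.float64(0.0036), np.float64(0.0036), np.float64(0.0033), np.float64(0.0032), np.float64(0.003)] red y [0.2186 0.2194 0.2293 0.239  0.2402]
scene psi 0.08098279196592115 o [ 0.647  -0.0802  0.17  ] w 0.0408 zoff 0.0012 slopes [-0.073  0.001  0.005] [np.float64(0.0049), np.float64(0.005), np.float64(0.0052), np.float64(0.0053), np.float64(0.0054)] red y [0.218  0.2193 0.2323 0.2376 0.2826]
fin top ((685.578857421875, -343.533935546875), (44.136478424072266, 433.6032409667969), 89.92472839355469)
blue ((477.9619445800781, -342.7111511230469), (63.69865798950195, 59.04530334472656), 2.8608791828155518)
cam 181 ((418.12451171875, -346.6764221191406), 15.77927303314209) [ 0.41811688 -0.34676705  0.09763682]
```

```bash
cat >> h.py <<'E'
from scipy.spatial.transform import Rotation as Ro
PSI=.086; O=np.array([.6467,-.083,.170]); YS=.2187
HP=np.array([.478,-.343,.083]); HY=.06
def tool(p,R,s,zt=.034):
    "TCP pose for hanger pose p,R; TCP at hanger z = zt"
    M=np.array([[0,s,0],[s,0,0],[0,0,-1.]])
    return p+R@[0,0,zt], Ro.from_matrix(R@M).as_euler('xyz')
def onrail(y,x=0,z=0): return O+Rr(PSI)@[x,y,z]
E
python3 - <<'E'
from h import *; from plant import robot
for s in (1,-1):
    print(s)
    for p,R in [(HP+[0,0,.1],Rr(HY,0)),(HP,Rr(HY,0)),(onrail(-.1),Rr(PSI)),(onrail(YS-.03),Rr(PSI)),(onrail(YS-.03,0,.08),Rr(PSI))]:
        q=robot.inverse_kinematics(*tool(p,R,s)); print(None if q is None else np.round(q,2))
E
```

```text
1
[ 0.88  0.39 -0.42  1.76  0.18  1.04  0.45]
[ 0.85  0.5  -0.39  1.85  0.25  0.84  0.39]
[ 0.79  0.39 -0.62  1.94  0.13  0.38  0.25]
[ 0.27  0.31 -0.66  2.05  0.79  0.43 -0.89]
[ 0.28  0.14 -0.63  2.06  0.42  0.5  -0.56]
-1
[ 0.4   0.35  0.19  1.79 -0.08  1.01 -2.46]
[ 0.38  0.47  0.23  1.88 -0.14  0.81 -2.4 ]
[ 0.3   0.32  0.    1.97 -0.5   0.41 -2.33]
[ 0.64  0.5  -1.17  2.04  1.15  0.66  1.99]
[ 0.72  0.25 -1.14  2.04  0.7   0.58  2.36]
```

Run:
```python
from h import *; from plant import robot
R=Rr(HY,0)
robot.grip(.6,strength=60)
robot.goto(*tool(HP+[0,0,.1],R,1))
p,a=tool(HP,R,1)
print(robot.move_straight(p,vel=.1,contact_N=15))
robot.grip(0.,strength=60)
s=robot.sense();print(s["t"],s["tcp_pos"],p,s["opening"],s["gripper_force"],s["wrist_force"])
f=robot.grab_frame("wrist"); cv2.imwrite("pics/w1.png",f["image"][:,:,::-1])
f=robot.grab_frame("scene"); cv2.imwrite("pics/s1.png",cv2.resize(f["image"][90:210,140:300,::-1],None,fx=4,fy=4,interpolation=cv2.INTER_CUBIC))
```

```text
False
3.4917 [ 0.47805451 -0.34320752  0.11756888] [ 0.478 -0.343  0.117] 0.17703801508443898 59.36202943325043 [-1.09573512  0.0889203   3.87597819]
```

View pics/s1.png

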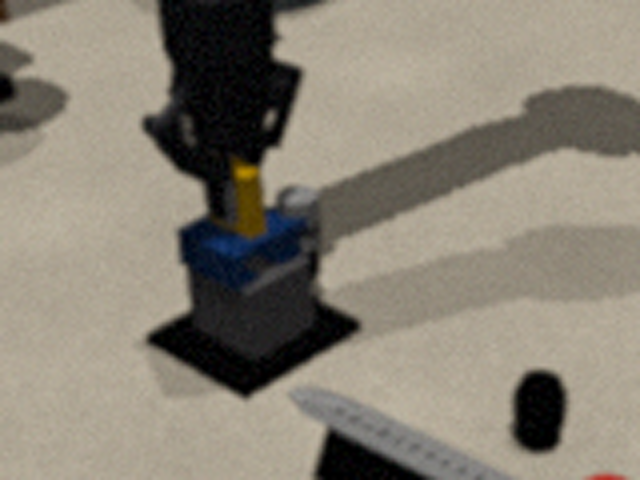

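The fingers hold the fin at crop (245,200), and the hanger still sits on the block. Next I lift, move to the pre-thread pose and check the hanger against the rail.

Run:
```python
from h import *; from plant import robot
R=Rr(HY,0)
robot.move_straight(tool(HP+[0,0,.15],R,1)[0],vel=.12)
robot.goto(*tool(onrail(-.12,0,.04),Rr(PSI),1))
p,a=tool(onrail(-.07),Rr(PSI),1)
robot.move_straight(p,vel=.08,attitude=a)
robot.sleep(.3)
s=robot.sense();print(s["t"],s["tcp_pos"],p,s["tcp_rot"],a,s["opening"],s["wrist_force"])
o=[]
for n in ["scene","top"]:
    f=robot.grab_frame(n); np.savez(n+"1.npz",**f)
    c=f["image"][150:250,160:300] if n=="scene" else f["image"][70:170,210:350]
    o.append(cv2.resize(c[:,:,::-1],None,fx=2.8,fy=2.8,interpolation=cv2.INTER_CUBIC))
cv2.imwrite("pics/p2.png",np.hstack(o))
for n in ["scene","top"]:
    f=dict(np.load(n+"1.npz"));P,ok=cloud(f);H,S,V=hsv(f);q=(P-O)@Rr(PSI)
    m=ok&(abs(q[...,0])<.12)&(q[...,1]<.0)&(q[...,1]>-.15)&(abs(q[...,2])<.1)
    b=m&(H>100)&(H<125)&(S>120)&(V>60)
    print(n,"blue",b.sum(),np.percentile(q[b],[1,5,25,50,75,95,99],axis=0).round(4).tolist())
    t=b&(abs(q[...,2]-.015)<.006); print("topface z",np.median(q[t],axis=0), t.sum())
    if t.sum()>20: A=np.c_[q[t][:,:2],np.ones(t.sum())];print(np.linalg.lstsq(A,q[t][:,2],rcond=None)[0])
```

```text
7.05 [ 0.63577321 -0.15471131  0.19964937] [ 0.63577541 -0.1542015   0.19944486] [2.61768837e+00 1.88931418e-04 1.65604244e+00] [2.61799388 0.         1.65679633] 0.1812773915030372 [-0.10792871  0.46876332 -3.14678098]
scene blue 300 [[-0.024, -0.0963, -0.0108], [-0.0087, -0.0931, -0.0094], [0.0311, -0.0806, -0.0031], [0.0326, -0.0653, 0.0053], [0.0334, -0.0508, 0.0132], [0.0344, -0.0426, 0.0149], [0.0356, -0.0415, 0.015]]
topface z [ 0.03061072 -0.06145726  0.01428927] 113
[-0.04342147  0.00181666  0.01435961]
top blue 22 [[-0.0272, -0.0908, 0.0102], [-0.0256, -0.0643, 0.0107], [0.0259, -0.0611, 0.0122], [0.0282, -0.0487, 0.0135], [0.0291, -0.0447, 0.0144], [0.0307, -0.0428, 0.0159], [0.031, -0.0424, 0.0161]]
topface z [ 0.02824998 -0.04866607  0.0134993 ] 22
[-0.00364173 -0.02341775  0.01216443]
```

View pics/p2.png

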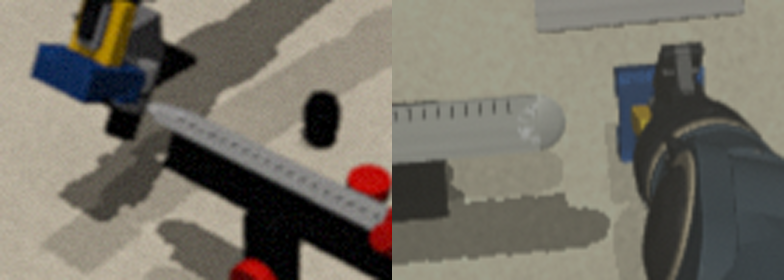

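Left half (scene): the hanger at (90,70) faces the rail tip at (155,110), with matching tilt. Right half (top): the hanger at (625,110) lines up with the rail end at (560,120). Measured against the rail it sits about 1.3 mm low and is otherwise aligned, so I raise it slightly and thread.

Run:
```python
from h import *; from plant import robot
R=Rr(PSI); D=.0013
robot.move_straight(tool(onrail(-.06,0,D),R,1)[0],vel=.05)
for y in (0.,.05):
    hit=robot.move_straight(tool(onrail(y,0,D),R,1)[0],vel=.05,contact_N=15)
    s=robot.sense();print(hit,s["t"],((s["tcp_pos"]-O)@R).round(4),(s["wrist_force"]@R).round(2),s["torque"].round(2),s["opening"])
    if hit: break
for n in ["scene"]:
    f=robot.grab_frame(n); np.savez(n+"2.npz",**f)
    cv2.imwrite("pics/p3.png",cv2.resize(f["image"][150:270,180:360,::-1],None,fx=4,fy=4,interpolation=cv2.INTER_CUBIC))
```

```text
False 8.85 [-0.     -0.0005  0.0353] [-1.18 -0.1  -3.06] [-0.05  0.91 -0.03] 0.18278344587298617
False 10.0 [-0.      0.0495  0.0353] [-2.81 -0.91 -3.69] [-0.09  0.89  0.01] 0.17879590955295374
```

View pics/p3.png

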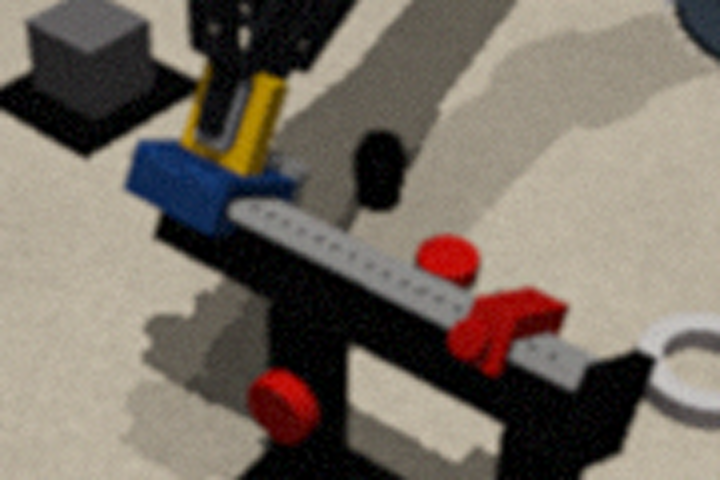

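The hanger is on the rail at crop (205,185), with the rail passing through its channel and nothing jammed. Next I slide it on to the stop.

Run:
```python
from h import *; from plant import robot
R=Rr(PSI); D=.0013
def st(h): s=robot.sense();print(h,s["t"],((s["tcp_pos"]-O)@R).round(4),(s["wrist_force"]@R).round(2),s["opening"])
h=robot.move_straight(tool(onrail(.17,0,D),R,1)[0],vel=.06,contact_N=20);st(h)
if not h:
    h=robot.move_straight(tool(onrail(.2,0,D),R,1)[0],vel=.02,contact_N=8);st(h)
f=robot.grab_frame("scene"); np.savez("scene3.npz",**f)
cv2.imwrite("pics/p4.png",cv2.resize(f["image"][150:270,180:360,::-1],None,fx=4,fy=4,interpolation=cv2.INTER_CUBIC))
```

```text
False 12.2 [0.     0.1695 0.0353] [-2.38 -0.9  -2.96] 0.18095335821908265
True 13.2167 [-0.0017  0.1886  0.0348] [-1.74 -0.31 -3.07] 0.17722312376916097
```

View pics/p4.png

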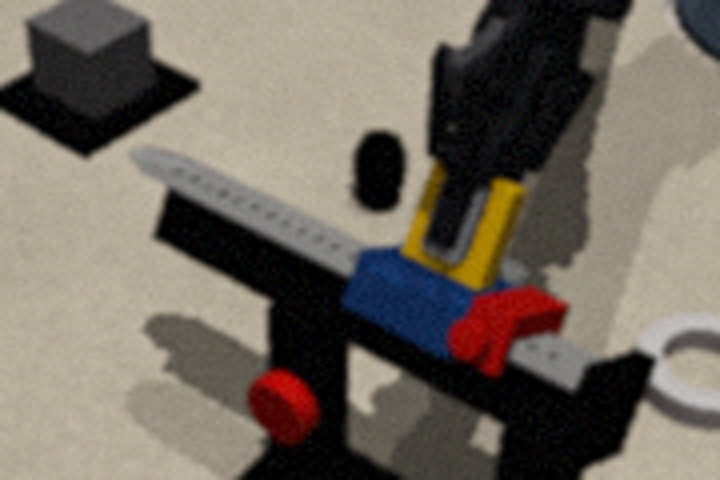

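The hanger touches the clamp at crop (465,320), and contact came at y = 0.1886 against the expected 0.1887. Next I release, back off along the rail normal and verify.

Run:
```python
from h import *; from plant import robot
R=Rr(PSI)
robot.grip(.6)
p=robot.sense()["tcp_pos"]
robot.move_straight(p+R@[0,0,.12],vel=.1)
robot.sleep(.5)
s=robot.sense();print(s["t"],s["tcp_pos"],s["gripper_force"],s["opening"])
o=[]
for n in ["scene","top"]:
    f=robot.grab_frame(n); np.savez(n+"4.npz",**f)
    c=f["image"][170:270,200:340] if n=="scene" else f["image"][70:170,110:250]
    o.append(cv2.resize(c[:,:,::-1],None,fx=2.8,fy=2.8,interpolation=cv2.INTER_CUBIC))
    P,ok=cloud(f);H,S,V=hsv(f);q=(P-O)@Rr(PSI)
    b=ok&(abs(q[...,0])<.05)&(q[...,1]<.25)&(q[...,1]>.1)&(abs(q[...,2])<.03)&(H>100)&(H<125)&(S>120)&(V>60)
    print(n,b.sum(),np.percentile(q[b],[1,5,50,95,99],axis=0).round(4).tolist())
cv2.imwrite("pics/p5.png",np.hstack(o))
```

```text
15.55 [0.55151811 0.09778401 0.3023754 ] 0.0 0.5976766575194853
scene 454 [[0.0086, 0.1605, -0.014], [0.0155, 0.1632, -0.0127], [0.0272, 0.188, 0.002], [0.0291, 0.2109, 0.0132], [0.0298, 0.214, 0.0135]]
top 21 [[-0.0497, 0.1658, 0.0003], [-0.0492, 0.1706, 0.0028], [0.0231, 0.1979, 0.0111], [0.0254, 0.2041, 0.0136], [0.0257, 0.2053, 0.0146]]
```

View pics/p5.png

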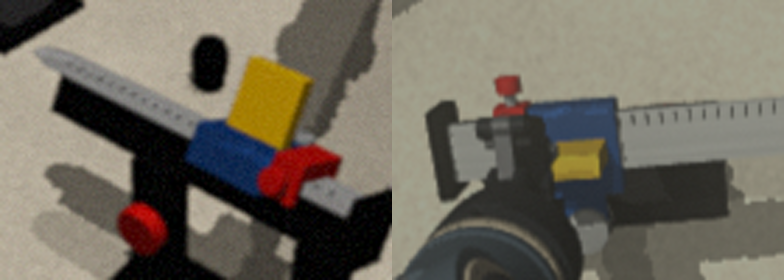

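The hanger hangs free against the clamp, about 3 mm downhill within its play, with the camera on the robot's side at (590,225). The gripper is clear, so I hand the job in.

```bash
python3 -c "
from plant import robot
print(robot.close_job())"
```

```text
the job is handed in; nothing more can be done
None
```

The hanger is threaded onto the rail, resting against the red stop clamp and released with the camera on the robot's side; I handed the job in at about 16 s, but no verdict came back.

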